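# Present a check-valve ball under the bench magnifier

## Robot

A 7-joint arm with a two-finger parallel gripper is mounted at the origin on the work surface. World frame = base frame: x ahead of the robot, y to its left, z up, the work surface at z = 0. Lengths are in mm, angles in rad, forces in N, time in s.
With the tool pointing down it reaches from about 400 to 900 mm from the base axis. Payload 5.5 kg.
Tool frame: the origin (TCP) lies at the very end of the fingers, on their centre line; the grasp point (between the pads) lies 19 mm behind it; y points along the fingers, x is the direction in which the jaws open and shut, and the axes are right-handed (so a half turn about y gives the same grasp; the last joint's range is limited). The gripper opens to 92 mm and grips with 3 to 60 N. Pads are 19 mm wide; open, the fingers measure 130 mm over their backs; the gripper's body (75 mm by 190 mm) begins 47 mm behind the grasp point.
Start: joints at [1.486, 0.501, -0.427, 1.55, 0.221, 1.138, -0.21], TCP at [221.573, -611.069, 226.729] pointing down, gripper open.
Joint ranges: [-2.88, 2.88], [-0.31, 2.03], [-1.54, 1.56], [0.2, 2.42], [-1.41, 4.55], [0.19, 2.02], [-2.57, 2.57]. Speed limits (rad/s): [2.57, 2.57, 3.14, 3.14, 3.14, 3.14, 3.14].

## Interface

Orientations are given as a unit quaternion [x, y, z, w].
In Python, from cell import ctrl gives the robot as it stands. The module is installed in compiled form; this text tells all that it offers.
- The arm moves only by the tool play_rows, never from a script. Its argument "targets" is one flat list of numbers, 7 for each row, row after row: the turn, a rotation vector about the tool's x, y, z in rad, then the shift along the tool's x, y, z in cm, then the closure in counts, from 0 (fully open) to 255 (shut). A call has 1 to 8 rows; each row shifts and turns the pose as measured when the row begins, along the tool's axes as they then stand; what a row does not reach is not made up. A row lasts 1/8 s, in which the tool goes at most 62.5 mm and 10.7 degrees, less where a joint would pass 70% of its speed; a pose out of reach is approached as far as the arm can. A call is refused whole if a number of a shift passes 6.25 or a number of a turn 0.188, either way. A call with a gripper value outside its range is refused whole. The fingers move at their own pace and stop on an object; the grip force is fixed at half the most. Time passes only in rows, so rows that do not move let the fingers close. It gives the time, the measured TCP pose, the force and the opening at its end, in the units of the state.
- ctrl.observe(): the state, without advancing time (a new reading comes with each control period).
- ctrl.get_image(name): name is "side" or "top" or "wrist"; returns a dict with "image" (420x560x3 uint8, red, green, blue), "fov_y" (degrees; the focal length in pixels is half the picture's height over the tangent of half this angle, whatever the lens; pixels are square), "cx", "cy" (the principal point, pixels), "pose" (4x4, takes a point from camera to world coordinates). Camera axes: x right, y down, z forward; pixel columns grow to the right and rows downward; lengths in mm; the calibration is good to about 2 mm. The wrist camera is an equidistant fisheye: a pixel r from the principal point sees the ray r / f radians off the axis. A picture is of the moment at which its call begins. There is no depth.
- ctrl.hand_in(): hands the job in, once; it reports no verdict.
Trained networks look in a picture, given as the dict that the camera call returned (one of the last four; its "shot" number tells which), for a name from the list of things; names that differ only in an ending like _2 or _b are one class to them, and where a whole thing is asked for, a point or a joint stands for the part that bears it (a point fixed in the world has none). Each returns a list of dicts, best first, with "score" (0 to 1); they miss things now and then, are a little off and sometimes report something else, mostly with a low value. They report only what shows in the picture. A call takes as long as a camera call. They do not tell look-alikes from the thing itself.
- ctrl.look_for(picture, label): "point" ([column, row] in pixels, amid what is visible of it).
- ctrl.regions_of(picture, label): "pixels" (420x560 bool, what is visible of it) and "point" ([column, row] in pixels, amid what is visible of it).
The state is a dict: "clock": time; "joint_pos": joint angles; "qvel": joint speeds; "joint_torque": joint torques, N m; "tcp_pos": TCP position; "tool_rot": TCP orientation; "wrist_force": force on the tool from outside, world axes, zero at the start; "torque": the same for the moment, N m; "opening": finger opening in mm.
Only numpy, scipy, OpenCV 4.12 (cv2) and the standard library are available. Lean on these libraries where they do the work, as an engineer would, in place of code of your own. Each camera call takes 0.05 s, during which the arm holds its last target.

## Task

Pick up the blue valve-kit tray that carries the loose steel ball, gently by its thin hollow middle grip and without touching the ball, and carry it to the bench magnifier without tipping it, so that the ball stays in its shallow pocket. Bring the ball to the focus of the lens for inspection and finish there, still holding the tray level and still in the air. Leave the empty tray, the spanner and the hose fitting where they are, and do not knock the magnifier.

Things in the scene. Friction and masses are not known exactly. Their poses are not given: they have to be found in the camera images.
- tray_middle (a point): the full kit tray, blue plastic, loose on the bench, 190 mm long (x) by 96 mm wide (y), about 0.2 kg without the ball, with a 14 mm high border; the point lies in its middle, 7 mm above its underside. x points to the end with the ball, z up. A brass seat and a steel plug are fixed at the other end, so that with the ball it balances about its grip
- tray_grip (a point): the point to grasp on the full tray's grip, over its middle, 56 mm above its underside. The grip is an upright blade 62 mm long (along the tray's x; rounded ends), 12 mm thick (along y), its top 78 mm above the underside: take it from above, a finger on each flat side. Thin hollow plastic: 20 to 35 N on each side is right, over 60 N crushes it. Axes as the tray's
- pocket (a point): the centre of the ball when in the middle of its pocket: 62 mm to the +x side of the grip, 19 mm above the tray's underside, 37 mm below point tray_grip. The pocket is a white ring 34 mm across outside, 24 mm inside, only 2.2 mm deep: the ball can roll some 4 mm each way and rolls out if the tray tips by about 30 degrees or is jerked. Axes as the tray's
- ball_center (a point): the centre of the polished steel ball, 30 mm across, 0.11 kg, loose in the tray's pocket
- focus (a point): the magnifier's focus, where the ball's centre is to be held: in the air 150 mm above the bench, straight above the middle of the white disc (84 mm across) on the magnifier's grey base (290 x 150 mm, 14 mm thick, fixed). x points level from the focus to the lens's side, away from the robot; z up. Free room for the gripper is on the -x side: come with the tray's ball end leading
- lens_center (a point): the centre of the magnifier's lens in its white ring lamp, 136 mm across, 24 mm thick, inclined at 45 degrees to look down at the focus 190 mm away: it lies 134 mm to the +x side of the focus and 134 mm above it. A column 186 mm to the +x side of the focus carries it; all fixed
- empty_grip (a point): the middle of the grip of the other, empty kit tray: same tray, size and axes, but with no ball and no metal parts in it. Leave it alone
- spanner_mid (a point): a steel spanner, 170 mm long, lying on the bench. Leave it alone
- fitting_mid (a point): a steel and brass hose fitting standing upright on the bench, 38 mm across, 64 mm high; the point is half-way up. Leave it alone
There are look-alikes about, which are no part of the job. What is shaped like the part that bears tray_middle but green or purple is not meant.

How it is judged:
By the outcome, as a careful person would: the job done as asked, in the order asked, and still so for the second after the job is handed in, while the arm keeps its last pose, push and grip.
It also fails if it takes over 48 s, if anything falls off the work surface, if the arm or the gripper's body presses on something with over 40 N, if the wrist force passes 120 N, or if a joint passes its speed limit or range.

## Working session

There is one attempt and no reset: what is moved stays moved. The work goes in short steps, Python scripts to look and compute and a tool call to move; the robot and the scene stay as the last step left them, time stands still between calls to the robot, and variables do not carry over. Pictures are saved under pics/ and viewed, and the job is handed in when it is done.

Besides the shell and the picture viewer there is one more tool, called after "Call:" as name(argument=value, ...) on one line, values as JSON. play_rows: Moves the arm, as the interface text tells. Its arguments: {"type":"object","properties":{"targets":{"type":"array","items":{"type":"number"}}},"required":["targets"]}

```bash
mkdir -p pics; ls; python3 - <<'E'
from cell import ctrl
import cv2
s=ctrl.observe()
for k,v in s.items(): print(k,v)
for n in ("top","side","wrist"):
    p=ctrl.get_image(n); cv2.imwrite(f"pics/{n}0.png",p["image"][:,:,::-1])
    print(n,p["fov_y"],p["cx"],p["cy"],p["shot"]); print(p["pose"])
E
```

```text
pics
clock 0.0
joint_pos [ 1.48618985  0.50188365 -0.42675122  1.55146238  0.22079645  1.13829213
 -0.21028572]
qvel [ 0.00084428  0.00019855  0.00027189  0.00128701  0.0002362   0.00024484
 -0.00036581]
joint_torque [-2.17907941e-04 -5.66611755e+01 -5.81566483e+00 -2.79115248e+01
 -6.83672167e-02  3.11019458e-02  2.57551301e-04]
tcp_pos [ 221.2390389  -610.43312682  225.6472274 ]
tool_rot [-0.57855758  0.40649845 -0.40536974  0.579401  ]
wrist_force [ 0.47177453  0.58834748 -0.09913407]
torque [ 0.01232141 -0.02753582  0.00975979]
opening 91.96694731981452
top 54.73096788418341 277.93685170202707 203.28529632597105 1
[[ 1.31405757e-02 -9.88000242e-01  1.53892323e-01  3.30111055e+02]
 [-9.99896028e-01 -1.20698252e-02  7.89005720e-03  3.21249913e+01]
 [-5.93792497e-03 -1.53980003e-01 -9.88056122e-01  1.10363750e+03]
 [ 0.00000000e+00  0.00000000e+00  0.00000000e+00  1.00000000e+00]]
side 57.396278329411274 279.2738914590165 211.3280514236209 2
[[ 9.71673858e-01 -1.40035124e-01  1.90368269e-01  3.07710278e+02]
 [-2.36135989e-01 -6.07587819e-01  7.58338207e-01 -6.46078550e+02]
 [ 9.47145625e-03 -7.81810211e-01 -6.23444533e-01  7.83226387e+02]
 [ 0.00000000e+00  0.00000000e+00  0.00000000e+00  1.00000000e+00]]
wrist 65.70646984690485 285.7694900459149 210.3831345391179 3
[[ 3.40145527e-01 -9.04112095e-01 -2.58616201e-01  2.91106145e+02]
 [-9.40372575e-01 -3.27223358e-01 -9.28670723e-02 -5.85066412e+02]
 [-6.63018398e-04  2.74783902e-01 -9.61505781e-01  3.82006145e+02]
 [ 0.00000000e+00  0.00000000e+00  0.00000000e+00  1.00000000e+00]]
```

View pics/top0.png

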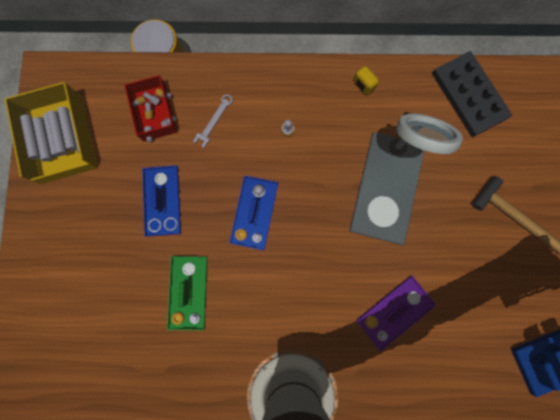

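View pics/side0.png

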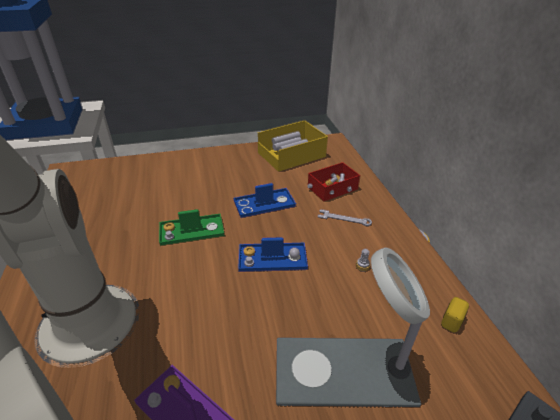

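View pics/wrist0.png

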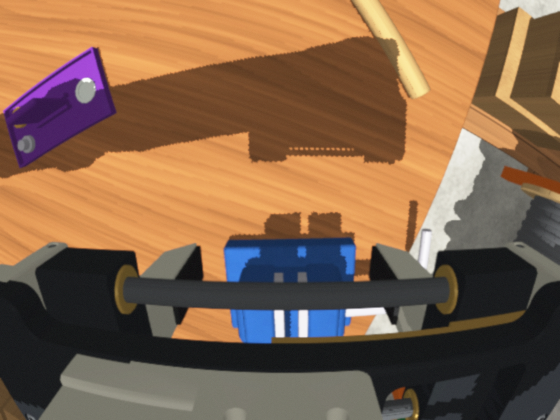

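The full blue tray with the ball, brass seat and plug is at top-view pixel (255,212), ball at (259,190). Look-alikes are:
- the empty blue tray with rings at (161,200)
- the green tray at (188,292)
- the purple tray at (397,312)

The magnifier disc is at (384,211), the lens at (428,133). I choose (255,212) and will check it with a crop and measure.

```bash
cat > h.py <<'E'
from cell import ctrl
import cv2, numpy as np
from scipy.spatial.transform import Rotation as R
def foc(p): return 210/np.tan(np.radians(p["fov_y"])/2)
def ray(p,uv):
    f=foc(p); d=np.array([(uv[0]-p["cx"])/f,(uv[1]-p["cy"])/f,1.0])
    P=np.array(p["pose"]); d=P[:3,:3]@d; return P[:3,3],d/np.linalg.norm(d)
def atz(p,uv,z):
    o,d=ray(p,uv); return o+d*(z-o[2])/d[2]
def proj(p,X):
    P=np.array(p["pose"]); c=P[:3,:3].T@(np.asarray(X,float)-P[:3,3]); f=foc(p)
    return np.array([p["cx"]+f*c[0]/c[2],p["cy"]+f*c[1]/c[2]])
def tri(obs):
    A=np.zeros((3,3));b=np.zeros(3)
    for p,uv in obs:
        o,d=ray(p,uv);M=np.eye(3)-np.outer(d,d);A+=M;b+=M@o
    x=np.linalg.solve(A,b); return x,[np.linalg.norm(proj(p,x)-uv) for p,uv in obs]
def save(n,im,box=None,k=1):
    if box: im=im[box[1]:box[3],box[0]:box[2]]
    cv2.imwrite(n,cv2.resize(im[:,:,::-1],None,fx=k,fy=k,interpolation=cv2.INTER_CUBIC))
E
python3 - <<'E'
from h import *
t=ctrl.get_image("top"); s=ctrl.get_image("side")
for n in ["tray_middle","tray_grip","ball_center","pocket","focus","lens_center","empty_grip","fitting_mid","spanner_mid"]:
    for nm,p in (("top",t),("side",s)):
        print(n,nm,[(np.round(d["point"],1).tolist(),round(d["score"],2)) for d in ctrl.look_for(p,n)[:5]])
a=cv2.resize(t["image"][160:260,130:290],None,fx=4.5,fy=4.5,interpolation=cv2.INTER_CUBIC)
save("pics/ctop.png",t["image"],(220,165,290,260),6)
save("pics/cside.png",s["image"],(220,220,330,285),7)
E
```

```text
tray_middle top [([392.0, 314.7], 0.96), ([254.9, 214.5], 0.76), ([186.2, 291.4], 0.7)]
tray_middle side [([271.1, 260.2], 0.91), ([174.7, 400.6], 0.88), ([190.2, 226.9], 0.65)]
tray_grip top [([186.8, 292.7], 0.66), ([248.8, 213.6], 0.62), ([395.3, 316.1], 0.59)]
tray_grip side [([176.5, 402.4], 0.94), ([271.6, 253.9], 0.89), ([192.3, 228.8], 0.69)]
ball_center top []
ball_center side [([292.4, 252.3], 0.4)]
pocket top [([185.6, 295.3], 0.91), ([396.3, 315.6], 0.73), ([252.1, 214.2], 0.64)]
pocket side [([270.4, 257.2], 0.96), ([175.1, 399.8], 0.84), ([188.0, 228.0], 0.61)]
focus top [([397.7, 168.6], 0.69)]
focus side [([367.4, 364.3], 0.56)]
lens_center top [([392.3, 170.7], 0.65), ([257.3, 190.8], 0.19)]
lens_center side [([364.2, 358.1], 0.88)]
empty_grip top [([160.9, 199.4], 0.63)]
empty_grip side [([264.9, 199.9], 0.95)]
fitting_mid top [([212.5, 121.8], 0.71), ([286.4, 128.0], 0.69)]
fitting_mid side [([366.2, 259.1], 0.51)]
spanner_mid top [([210.0, 122.4], 0.94)]
spanner_mid side [([348.9, 218.9], 0.78)]
```

View pics/ctop.png

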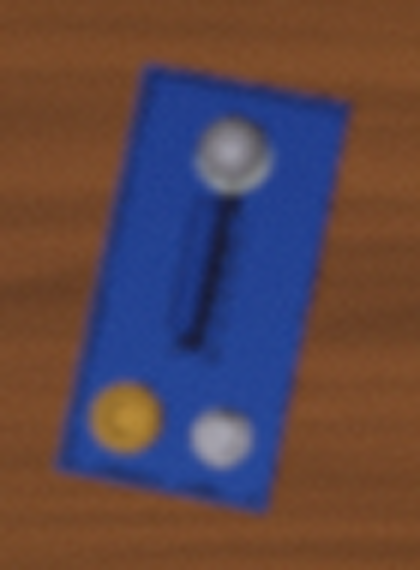

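View pics/cside.png

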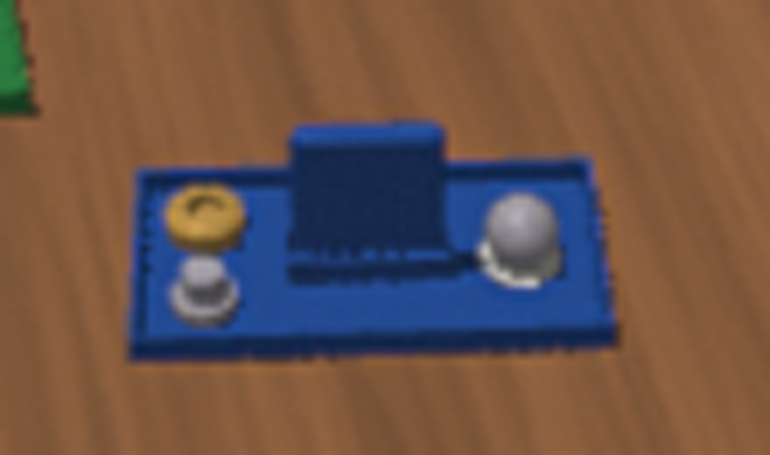

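```bash
python3 - <<'E'
from h import *
from scipy.optimize import least_squares
t=ctrl.get_image("top"); s=ctrl.get_image("side")
hs={}
def mask(p,c):
    h=cv2.cvtColor(p["image"],cv2.COLOR_RGB2HSV); m=((h[...,0]>105)&(h[...,0]<125)&(h[...,1]>120)).astype(np.uint8)
    m=cv2.morphologyEx(m,cv2.MORPH_CLOSE,np.ones((3,3)))
    n,l,st,_=cv2.connectedComponentsWithStats(m); i=l[c[1],c[0]]; print("blue",st[i]); return (l==i)
mt=mask(t,(250,180)); ms=mask(s,(300,262))
def hullmask(p,x,y,a,fx,fy,grip=True):
    c,sn=np.cos(a),np.sin(a); pts=[]
    def add(L,W,z):
        for i in(-1,1):
            for j in(-1,1): pts.append([x+c*i*L/2-sn*j*W/2,y+sn*i*L/2+c*j*W/2,z])
    add(190,96,0);add(190,96,14); h1=np.array([proj(p,q) for q in pts])
    return h1
ct=np.array([[145,68],[350,103],[268,510],[60,468]])/6+[220,165]   # z~14 corners
# silhouettes: fit by hull extents: use support function in 16 directions, tray box only (top view)
def sup(P):
    A=np.arange(0,2*np.pi,np.pi/12); return (P@np.array([np.cos(A),np.sin(A)])).max(0)
def pix(m):
    v,u=np.nonzero(m); return np.stack([u,v],1).astype(float)
St=sup(pix(mt)); Ss=sup(pix(ms))
def box(p,x,y,a,g):
    pts=[];c,sn=np.cos(a),np.sin(a)
    for L,W,z in [(190,96,0),(190,96,14)]+([(58,12,78),(62,12,74)] if g else []):
        for i in(-1,1):
            for j in(-1,1): pts.append(proj(p,[x+c*i*L/2-sn*j*W/2,y+sn*i*L/2+c*j*W/2,z]))
    return np.array(pts)
A=np.arange(0,2*np.pi,np.pi/12)
for nm,use in (("top",[(t,St)]),("side",[(s,Ss)]),("both",[(t,St),(s,Ss)])):
    f=lambda v: np.concatenate([sup(box(p,v[0],v[1],v[2],True))-S-0.0 for p,S in use])
    r=least_squares(f,[520,40,-0.2],x_scale=[10,10,.1]); print(nm,r.x.round(3),np.abs(r.fun).max().round(2))
x,y,a=r.x
d=np.array([np.cos(a),np.sin(a)]); print("ball expected",x+62*d[0],y+62*d[1], proj(t,[x+62*d[0],y+62*d[1],19]),proj(s,[x+62*d[0],y+62*d[1],19]))
print("ball tri",tri([(t,[220+233/6,165+153/6]),(s,[220+521/7,220+232/7])]))
# disc
def white(p,b,thr):
    im=p["image"].astype(int); m=((im.min(2)>thr)).astype(np.uint8)
    mm=np.zeros_like(m); mm[b[1]:b[3],b[0]:b[2]]=m[b[1]:b[3],b[0]:b[2]]
    n,l,st,ce=cv2.connectedComponentsWithStats(mm); i=1+st[1:,4].argmax(); 
    cs,_=cv2.findContours((l==i).astype(np.uint8),0,1); return cv2.fitEllipse(cs[0])
for p,b in ((t,(360,190,410,235)),(s,(285,345,340,392))):
    for thr in (120,140,160):
        e=white(p,b,thr); print(e, atz(p,e[0],15).round(1))
save("pics/mag.png",t["image"],(330,90,480,260),4)
save("pics/mags.png",s["image"],(260,230,450,415),4)
E
```

```text
blue [ 230  177   48   73 1974]
blue [ 239  238   69   33 1573]
top [ 4.75350e+02  1.05953e+02 -2.04000e-01] 2.29
side [ 4.77396e+02  1.06363e+02 -1.92000e-01] 2.51
both [ 4.76315e+02  1.06023e+02 -2.01000e-01] 2.63
ball expected 537.0660603495897 93.64254500111424 [258.6976651  189.24610212] [293.80292068 252.45928339]
ball tri (array([536.46215826,  93.09047139,  16.32195532]), [np.float64(0.8567680838780675), np.float64(0.8281365081699665)])
((382.7547912597656, 211.05877685546875), (30.2436580657959, 31.39822006225586), 125.59300994873047) [ 481.9 -242.8   15. ]
((382.8387756347656, 211.19630432128906), (29.19898223876953, 30.53713035583496), 129.0066680908203) [ 481.5 -243.    15. ]
((382.87945556640625, 211.1479034423828), (27.73951530456543, 29.143863677978516), 135.3494873046875) [ 481.6 -243.1   15. ]
((311.147216796875, 368.0061950683594), (36.14272689819336, 39.663787841796875), 112.61495971679688) [ 482.2 -246.    15. ]
((311.1081237792969, 368.076171875), (35.57163619995117, 39.00391387939453), 113.37245178222656) [ 482.  -246.1   15. ]
((311.2316589355469, 368.0556945800781), (34.95823287963867, 38.73078155517578), 116.81307983398438) [ 482.3 -246.2   15. ]
```

View pics/mag.png

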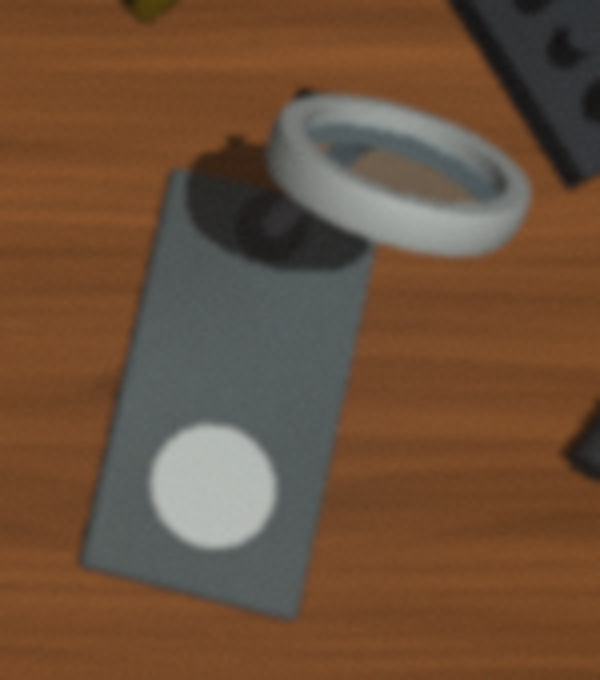

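View pics/mags.png

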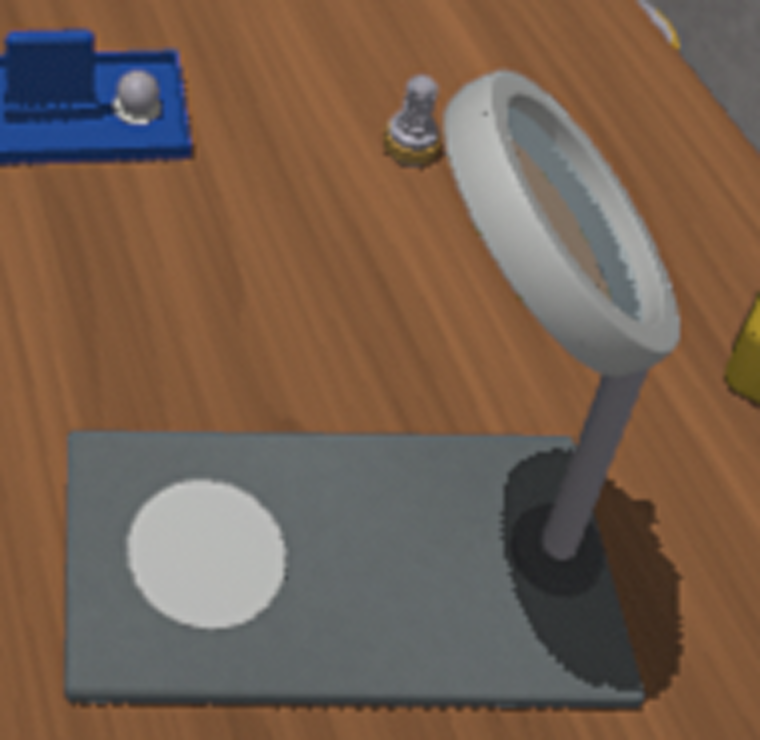

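```bash
python3 - <<'E'
from h import *
t=ctrl.get_image("top"); s=ctrl.get_image("side")
st=ctrl.observe(); M=R.from_quat(st["tool_rot"]).as_matrix(); print("tool axes cols\n",M.round(3), st["tcp_pos"])
def el(p,b,thr):
    im=p["image"].astype(int); m=(im.min(2)>thr).astype(np.uint8); mm=np.zeros_like(m); mm[b[1]:b[3],b[0]:b[2]]=m[b[1]:b[3],b[0]:b[2]]
    n,l,q,ce=cv2.connectedComponentsWithStats(mm); i=1+q[1:,4].argmax(); cs,_=cv2.findContours((l==i).astype(np.uint8),0,1); return cv2.fitEllipse(cv2.convexHull(cs[0]))
a=el(t,(390,105,470,160),95); b=el(s,(365,245,435,328),95); print(a,b)
L=tri([(t,a[0]),(s,b[0])]); print(L)
F=np.array([481.9,-244.5]); d=L[0][:2]-F; print("yaw lens",np.arctan2(d[1],d[0]),np.linalg.norm(d))
q=[atz(t,[330+u/4,90+v/4],14) for u,v in ((85,565),(172,170),(297,617),(372,245))]
for i,j in((0,1),(2,3)): e=q[j]-q[i]; print("yaw edge top",np.arctan2(e[1],e[0]))
q=[atz(s,[260+u/4,230+v/4],14) for u,v in ((68,432),(570,437),(66,692),(643,695))]
for i,j in((0,1),(2,3)): e=q[j]-q[i]; print("yaw edge side",np.arctan2(e[1],e[0]))
# fitting / empty etc
print("empty",tri([(t,[160.9,199.4]),(s,[264.9,199.9])])[0],"fit",tri([(t,[286.4,128]),(s,[366.2,259.1])])[0])
E
```

```text
tool axes cols
 [[ 0.341  0.     0.94 ]
 [-0.94   0.     0.341]
 [-0.    -1.     0.   ]] [ 221.55609793 -611.0383092   226.69527124]
((429.2098388671875, 133.50335693359375), (34.511043548583984, 67.77281188964844), 108.56130981445312) ((399.5347900390625, 285.10345458984375), (37.63069152832031, 88.04227447509766), 147.09030151367188)
(array([ 611.02868241, -277.36204302,  282.28776874]), [np.float64(0.37314717346762893), np.float64(0.46092426369804673)])
yaw lens -0.2492006761810066 133.24462650328428
yaw edge top -0.2295373482501701
yaw edge top -0.23169215320031575
yaw edge side -0.24350759265410074
yaw edge side -0.23913264246503402
empty [508.5043141  360.06878163  13.7295935 ] fit [716.56554763  18.75655597  23.22825219]
```

Call:
play_rows(targets=[0, 0, 0, -2, -0.4, 1.9, 0, 0, 0, 0, -4, -0.4, 3.8, 0, 0, 0, 0, -4, -0.4, 3.8, 0, 0, 0, 0, -4, -0.4, 3.8, 0, 0, 0, 0, -4, -0.4, 3.8, 0, 0, 0, 0, -4, -0.4, 3.8, 0, 0, 0, 0, -4, -0.4, 3.8, 0, 0, 0, 0, -4, -0.4, 3.8, 0])

```text
clock: 2.35
tcp_pos: [391.0, -226.2, 259.4]
tool_rot: [0.578, -0.407, 0.41, -0.576]
wrist_force: [1.6, -0.2, 0.7]
opening: 92.2
```

Call:
play_rows(targets=[0, 0.11, 0, -3.9, 0, 1.8, 0, 0, 0.11, 0, -4.1, 0, 1.4, 0, 0, 0.11, 0, -4.2, 0, 0.9, 0, 0, 0.11, 0, -4.3, 0, 0.4, 0, 0, 0.11, 0, -4.3, 0, 0, 0, 0, 0, 0, -4.3, 0, -0.5, 0, 0, 0, 0, -4.3, 0, -0.5, 0, 0, 0, 0, -4.0, 0, -0.5, 0])

```text
clock: 3.35
tcp_pos: [428.9, 126.8, 260.3]
tool_rot: [0.439, -0.548, 0.559, -0.441]
wrist_force: [0.4, 0.1, -0.2]
opening: 91.8
```

```bash
python3 - <<'E'
from h import *
st=ctrl.observe(); M=R.from_quat(st["tool_rot"]).as_matrix(); print(M.round(3), st["tcp_pos"],st["joint_pos"].round(2) if hasattr(st["joint_pos"],'round') else st["joint_pos"], st["clock"])
w=ctrl.get_image("wrist"); save("pics/w1.png",w["image"]); print(w["pose"])
E
```

```text
[[-0.226  0.012  0.974]
 [-0.974 -0.012 -0.225]
 [ 0.009 -1.     0.014]] [428.88271489 126.80698012 260.26609402] [ 0.59  0.15 -1.02  1.99  0.16  1.08 -2.3 ] 3.35
[[-2.26286255e-01 -9.39869768e-01 -2.55811161e-01  4.99245425e+02]
 [-9.74016711e-01  2.20833345e-01  5.02402217e-02  1.12308570e+02]
 [ 9.27236876e-03  2.60533018e-01 -9.65420411e-01  4.17540108e+02]
 [ 0.00000000e+00  0.00000000e+00  0.00000000e+00  1.00000000e+00]]
```

View pics/w1.png

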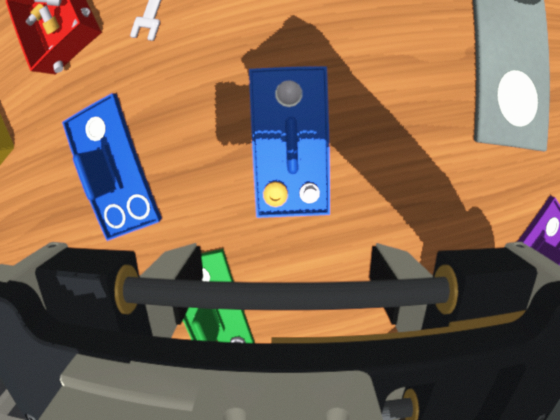

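The wrist view shows the full tray at (290,140), with the ball at (289,93) and the brass seat and plug at (275,193) and (310,192). The empty tray is at (112,165). I'll refine the tray pose from this close view.

```bash
cat >> h.py <<'E'
def projw(p,X):
    P=np.array(p["pose"]); c=P[:3,:3].T@(np.asarray(X,float)-P[:3,3]); f=foc(p)
    r=np.hypot(c[0],c[1]); th=np.arctan2(r,c[2]); return np.array([p["cx"]+f*th*c[0]/r,p["cy"]+f*th*c[1]/r])
def rayw(p,uv):
    f=foc(p); d=np.array([uv[0]-p["cx"],uv[1]-p["cy"]]); r=np.hypot(*d); th=r/f
    v=np.array([np.sin(th)*d[0]/r,np.sin(th)*d[1]/r,np.cos(th)]); P=np.array(p["pose"]); return P[:3,3],P[:3,:3]@v
def fitw(w,seed,z0=0,x0=(476,106,-.2)):
    from scipy.optimize import least_squares
    h=cv2.cvtColor(w["image"],cv2.COLOR_RGB2HSV); m=((h[...,0]>100)&(h[...,0]<128)&(h[...,1]>120)).astype(np.uint8)
    n,l,st,_=cv2.connectedComponentsWithStats(m); i=l[seed[1],seed[0]]; print("blue",st[i])
    v,u=np.nonzero(l==i); px=np.stack([u,v],1).astype(float)
    A=np.arange(0,2*np.pi,np.pi/24); D=np.array([np.cos(A),np.sin(A)])
    S=(px@D).max(0)+0.5*np.maximum(abs(D[0]),abs(D[1]))*0+0.3
    def f(q):
        c,s=np.cos(q[2]),np.sin(q[2]); P=[projw(w,[q[0]+c*a*95-s*b*48,q[1]+s*a*95+c*b*48,z0+z]) for a in(-1,1) for b in(-1,1) for z in (0,14)]
        return (np.array(P)@D).max(0)-S
    r=least_squares(f,x0,x_scale=[10,10,.1]); print("fit",r.x.round(3),"res max",abs(r.fun).max().round(2),"rms",np.sqrt((r.fun**2).mean()).round(2)); return r.x
E
python3 - <<'E'
from h import *
w=ctrl.get_image("wrist")
x,y,a=fitw(w,(270,90))
def at(uv,z): o,d=rayw(w,uv); return (o+d*(z-o[2])/d[2]).round(1)
c,s=np.cos(a),np.sin(a)
print("blade top ends px", projw(w,[x+31*c,y+31*s,78]),projw(w,[x-31*c,y-31*s,78]),"ball",projw(w,[x+62*c,y+62*s,19]))
print(ctrl.look_for(w,"ball_center")[:2],ctrl.look_for(w,"tray_grip")[:4])
save("pics/w1c.png",w["image"],(235,55,345,225),4)
print("disc",at((518,99),15))
E
```

```text
blue [ 256   66   79  150 9662]
fit [ 4.76059e+02  1.07804e+02 -1.93000e-01] res max 1.89 rms 1.39
blade top ends px [297.99634633 114.67778391] [299.46580235 173.50271734] ball [295.23500944  91.07061062]
[{'point': [298.1, 91.5], 'score': 0.82}] [{'point': [548.0, 234.5], 'score': 0.68}, {'point': [220.4, 318.4], 'score': 0.59}, {'point': [296.4, 146.1], 'score': 0.58}]
disc [ 482.8 -231.5   15. ]
```

View pics/w1c.png

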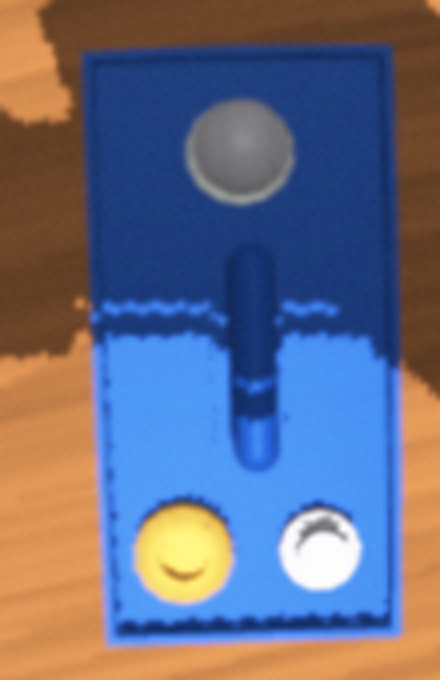

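```bash
cat >> h.py <<'E'
def go(tx,ty,tz,yaw):
    st=ctrl.observe(); M=R.from_quat(st["tool_rot"]).as_matrix(); d=np.array([tx,ty,tz])-st["tcp_pos"]
    # target: tool z=(cos,sin,0), y=down
    T=np.array([[np.sin(yaw),0,np.cos(yaw)],[-np.cos(yaw),0,np.sin(yaw)],[0,-1,0]])
    print("pos",np.round(st["tcp_pos"],1),"yawz",np.arctan2(M[1,2],M[0,2]).round(3),"tilt",M[2,[0,2]].round(4),"q",np.round(st["joint_pos"],2),"t",st["clock"],"F",np.round(st["wrist_force"],1),"open",round(st["opening"],1))
    print("shift cm (tool)",(M.T@d/10).round(2),"turn",R.from_matrix(M.T@T).as_rotvec().round(3))
E
python3 -c "
from h import *
go(476,107.5,110,-.195)"
```

```text
pos [428.5 126.1 259.9] yawz -0.225 tilt [0.0085 0.0128] q [ 0.59  0.15 -1.02  1.99  0.16  1.08 -2.29] t 3.55 F [-1.1 -1.2 -0.3] open 92.1
shift cm (tool) [ 0.62 15.06  4.85] turn [-0.013 -0.03   0.009]
```

Call:
play_rows(targets=[-0.013, -0.03, 0.009, 0.1, 1.5, 0.8, 0, 0, 0, 0, 0.1, 2.5, 0.8, 0, 0, 0, 0, 0.1, 2.5, 0.8, 0, 0, 0, 0, 0.1, 2.5, 0.8, 0, 0, 0, 0, 0.1, 2.5, 0.8, 0, 0, 0, 0, 0.1, 2.5, 0.8, 0, 0, 0, 0, 0, 1, 0, 0, 0, 0, 0, 0, 0, 0, 0])

```text
clock: 4.55
tcp_pos: [477.2, 94.3, 105.6]
tool_rot: [0.446, -0.548, 0.553, -0.442]
wrist_force: [0.3, 0.3, 1.0]
opening: 91.8
```

```bash
python3 - <<'E'
from h import *
w=ctrl.get_image("wrist"); save("pics/w2.png",w["image"],None,1.4)
x,y,a=fitw(w,(240,180))
c,s=np.cos(a),np.sin(a)
print("blade top ends px", projw(w,[x+31*c,y+31*s,78]),projw(w,[x-31*c,y-31*s,78]),"ball",projw(w,[x+62*c,y+62*s,19]))
go(476,107.5,110,-.195)
print("tcp px",projw(w,ctrl.observe()["tcp_pos"]))
E
```

```text
blue [  203    99   126   184 19688]
fit [ 4.8760e+02  1.0639e+02 -2.0400e-01] res max 25.98 rms 15.14
blade top ends px [261.08093864 182.26482072] [264.33441615 278.74771301] ball [265.33995135 126.39994076]
pos [477.6  94.4 106. ] yawz -0.213 tilt [0.0094 0.0028] q [ 0.42  0.48 -0.82  2.04  0.49  0.83 -2.48] t 4.6 F [-0.7  0.1  0.3] open 92.2
shift cm (tool) [-1.24 -0.41 -0.43] turn [-0.003 -0.018  0.009]
tcp px [286.16990794 263.78470513]
```

View pics/w2.png

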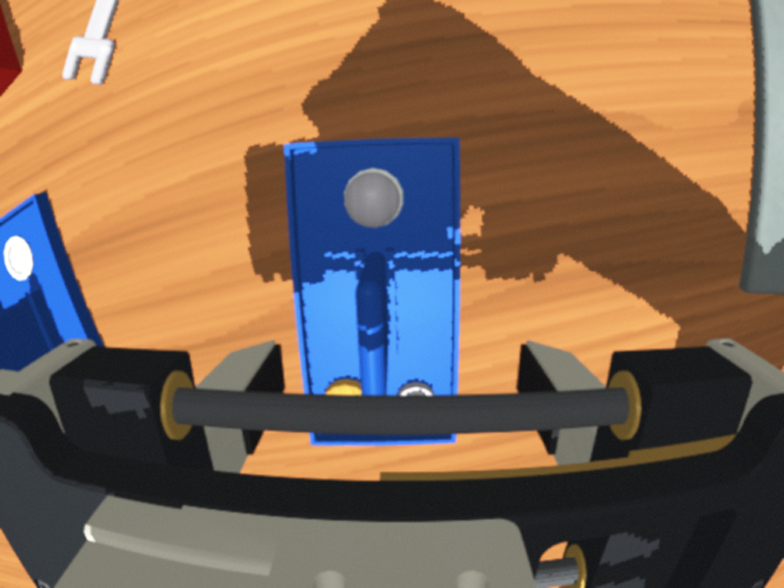

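J7 is at -2.48, close to its -2.57 limit. I'll take the equivalent grasp turned by half a turn, which gives J7 ≈ +0.66 and puts the wrist camera on the side away from the lens.

Call:
play_rows(targets=[0, -0.09, 0, 0, -1, 0, 0, 0, -0.18, 0, 0, -2, 0, 0, 0, -0.18, 0, 0, -1, 0, 0, 0, -0.18, 0, 0, 0, 0, 0, 0, -0.18, 0, 0, 0, 0, 0, 0, -0.18, 0, 0, 0, 0, 0, 0, -0.18, 0, 0, 0, 0, 0, 0, -0.18, 0, 0, 0, 0, 0])

```text
clock: 5.6
tcp_pos: [480.9, 93.9, 157.2]
tool_rot: [0.698, -0.13, 0.144, -0.689]
wrist_force: [0.5, -0.0, 0.4]
opening: 91.8
```

```bash
python3 -c "
from h import *
go(476,107.5,110,-.195+np.pi)"
```

```text
pos [480.9  93.9 157.2] yawz 1.181 tilt [ 0.0214 -0.0094] q [ 0.69  0.56 -1.21  2.    0.65  1.02 -1.22] t 5.6 F [ 0.5 -0.   0.4] open 91.8
shift cm (tool) [-1.07  4.69  1.12] turn [ 0.026 -1.766  0.007]
```

Call:
play_rows(targets=[0.01, -0.18, 0, 0, 0, 0, 0, 0.01, -0.18, 0, 0, 0, 0, 0, 0, -0.18, 0, 0, 0, 0, 0, 0, -0.18, 0, 0, 0, 0, 0, 0, -0.18, 0, 0, 0, 0, 0, 0, -0.18, 0, 0, 0, 0, 0, 0, -0.18, 0, 0, 0, 0, 0, 0, -0.18, 0, 0, 0, 0, 0])

```text
clock: 6.6
tcp_pos: [484.0, 90.6, 166.2]
tool_rot: [0.612, 0.377, -0.36, -0.595]
wrist_force: [-0.5, 0.0, -0.4]
opening: 91.6
```

```bash
python3 -c "
from h import *
go(476,107.5,110,-.195+np.pi)"
```

```text
pos [484.   90.6 166.2] yawz 2.667 tilt [ 0.0092 -0.0333] q [ 0.83  0.79 -1.49  2.01  0.89  1.2   0.07] t 6.6 F [-0.5  0.  -0.4] open 91.6
shift cm (tool) [1.09 5.58 1.67] turn [ 0.034 -0.279  0.005]
```

Call:
play_rows(targets=[0.015, -0.05, 0, 0.3, 1.5, 0.4, 0, 0.015, -0.05, 0, 0.2, 1.5, 0.4, 0, 0, -0.05, 0, 0.1, 1, 0.4, 0])

```text
clock: 6.98
tcp_pos: [477.2, 100.5, 125.1]
tool_rot: [0.574, 0.416, -0.41, -0.574]
wrist_force: [0.1, 0.1, -0.7]
opening: 92.1
```

```bash
python3 -c "
from h import *
go(476,107.5,110,-.195+np.pi)"
```

```text
pos [477.2 100.5 125.1] yawz 2.818 tilt [ 0.0063 -0.0058] q [ 0.77  0.86 -1.44  2.03  0.96  1.18  0.16] t 6.975 F [ 0.1  0.1 -0.7] open 92.1
shift cm (tool) [0.62 1.51 0.35] turn [ 0.006 -0.128  0.006]
```

Call:
play_rows(targets=[0, -0.065, 0, 0.35, 0.8, 0.2, 0, 0, -0.065, 0, 0.3, 0.8, 0.2, 0, 0, 0, 0, 0, 0, 0, 0])

```text
clock: 7.35
tcp_pos: [472.9, 108.7, 106.0]
tool_rot: [-0.544, -0.453, 0.45, 0.544]
wrist_force: [-0.3, -0.1, 0.8]
opening: 91.8
```

```bash
python3 - <<'E'
from h import *
go(476,107.5,37,-.195+np.pi)
w=ctrl.get_image("wrist"); save("pics/w3.png",w["image"],None,1.4)
s=ctrl.get_image("side"); save("pics/s3.png",s["image"],(210,100,350,300),3.5)
x,y,a=476,107.5,-.195
c,s=np.cos(a),np.sin(a)
print("blade top ends px", projw(w,[x+31*c,y+31*s,78]),projw(w,[x-31*c,y-31*s,78]),"tcp px",projw(w,ctrl.observe()["tcp_pos"]))
E
```

```text
pos [472.9 108.7 106. ] yawz 2.955 tilt [ 0.0042 -0.0028] q [ 0.74  0.9  -1.43  2.04  1.    1.17  0.25] t 7.35 F [-0.3 -0.1  0.8] open 91.8
shift cm (tool) [-0.08  6.9  -0.31] turn [0.003 0.009 0.004]
blade top ends px [284.08477292 292.47386498] [284.74418515 199.93097629] tcp px [285.36324925 265.68832089]
```

View pics/w3.png

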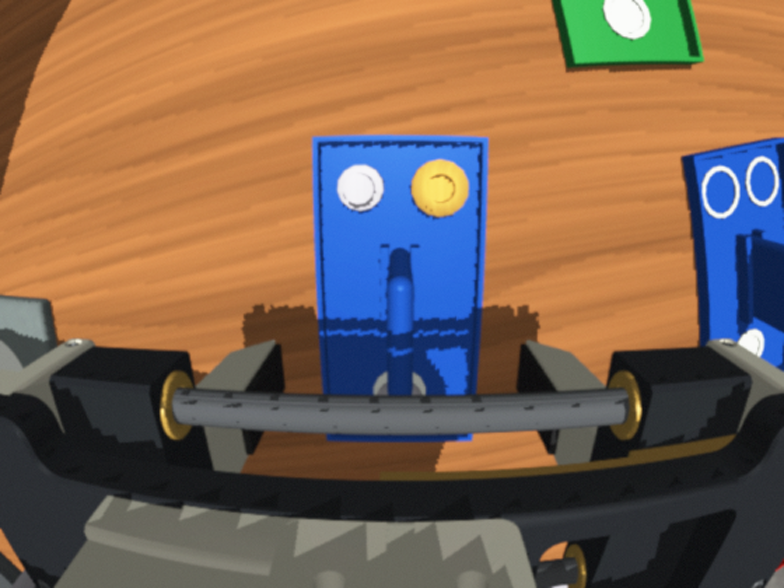

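View pics/s3.png

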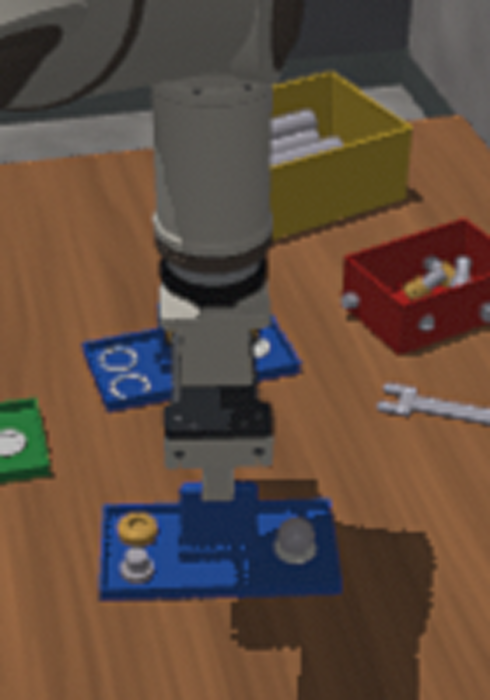

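Call:
play_rows(targets=[0.003, 0.009, 0.004, 0, 1.2, -0.1, 0, 0, 0, 0, 0, 1.5, -0.1, 0, 0, 0, 0, 0, 1.5, -0.1, 0, 0, 0, 0, 0, 1.5, 0, 0, 0, 0, 0, 0, 0.8, 0, 0, 0, 0, 0, 0, 0, 0, 0])

```text
clock: 8.2
tcp_pos: [476.9, 107.1, 36.6]
tool_rot: [0.548, 0.447, -0.448, -0.547]
wrist_force: [-0.5, -0.0, -0.2]
opening: 91.9
```

```bash
python3 - <<'E'
from h import *
go(476,107.5,37,-.195+np.pi)
w=ctrl.get_image("wrist"); save("pics/w4.png",w["image"],None,1.4)
E
```

```text
pos [476.9 107.1  36.6] yawz 2.941 tilt [-0.0008 -0.0004] q [ 0.67  0.98 -1.29  2.06  1.12  1.09  0.18] t 8.2 F [-0.5 -0.  -0.2] open 91.9
shift cm (tool) [ 0.02 -0.04  0.09] turn [ 0.    -0.005 -0.001]
```

View pics/w4.png

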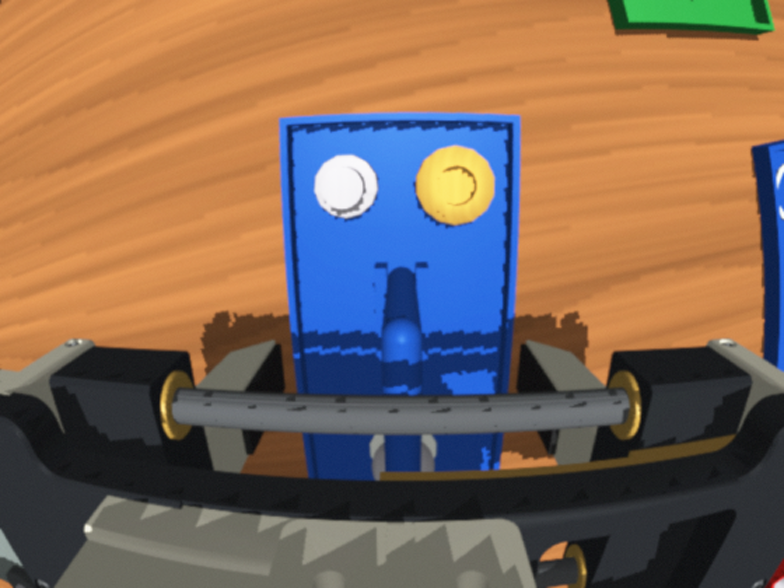

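Pose is on target, and the blade sits centred between the fingers (column 401 in the enlarged view). Closing in stages.

Call:
play_rows(targets=[0, 0, 0, 0, 0, 0, 90, 0, 0, 0, 0, 0, 0, 160, 0, 0, 0, 0, 0, 0, 195, 0, 0, 0, 0, 0, 0, 210, 0, 0, 0, 0, 0, 0, 220, 0, 0, 0, 0, 0, 0, 230, 0, 0, 0, 0, 0, 0, 240, 0, 0, 0, 0, 0, 0, 255])

```text
clock: 9.25
tcp_pos: [478.1, 107.5, 38.4]
tool_rot: [0.548, 0.448, -0.447, -0.547]
wrist_force: [-0.3, 0.1, 0.5]
opening: 16.6
```

Call:
play_rows(targets=[0, 0, 0, 0, 0, 0, 255, 0, 0, 0, 0, 0, 0, 255, 0, 0, 0, 0, 0, 0, 255, 0, 0, 0, 0, 0, 0, 255])

```text
clock: 9.75
tcp_pos: [478.1, 107.5, 38.4]
tool_rot: [0.548, 0.448, -0.447, -0.547]
wrist_force: [-0.7, -0.0, 0.3]
opening: 11.6
```

```bash
python3 - <<'E'
from h import *
go(476,107.5,37,-.195+np.pi)
s=ctrl.get_image("side"); save("pics/s5.png",s["image"],(220,200,330,300),6)
E
```

```text
pos [478.1 107.5  38.4] yawz 2.941 tilt [ 0.0004 -0.0033] q [ 0.67  0.98 -1.3   2.06  1.12  1.09  0.18] t 9.75 F [-0.7 -0.   0.3] open 11.6
shift cm (tool) [-0.05  0.13  0.2 ] turn [ 0.003 -0.005  0.   ]
```

View pics/s5.png

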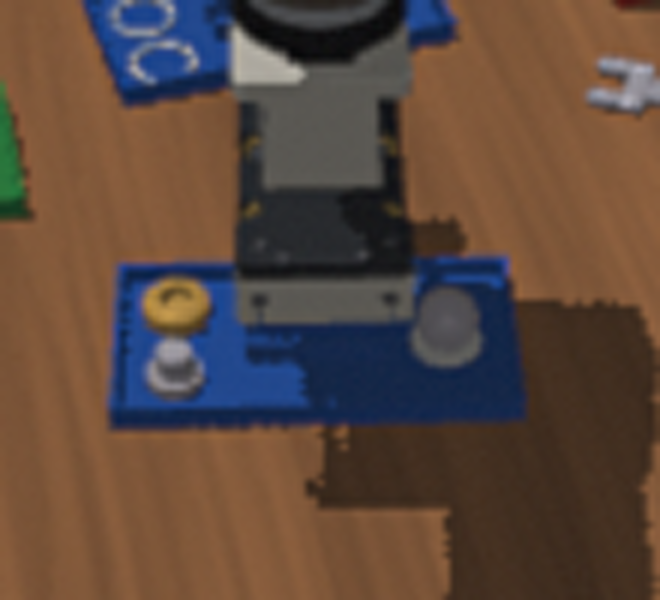

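Call:
play_rows(targets=[0, 0, 0, 0, -0.2, 0, 255, 0, 0, 0, 0, -0.4, 0, 255, 0, 0, 0, 0, -0.6, 0, 255, 0, 0, 0, 0, -0.8, 0, 255, 0, 0, 0, 0, -0.8, 0, 255, 0, 0, 0, 0, -0.6, 0, 255, 0, 0, 0, 0, -0.3, 0, 255, 0, 0, 0, 0, 0, 0, 255])

```text
clock: 10.8
tcp_pos: [477.3, 107.0, 77.6]
tool_rot: [0.548, 0.448, -0.447, -0.547]
wrist_force: [-0.1, -0.5, -3.6]
opening: 11.9
```

```bash
python3 - <<'E'
from h import *
go(422,-231,168,-.24+np.pi)
s=ctrl.get_image("side"); save("pics/s6.png",s["image"],(220,170,340,290),5)
E
```

```text
pos [477.3 107.   77.6] yawz 2.941 tilt [-0.0006 -0.0024] q [ 0.71  0.93 -1.37  2.05  1.05  1.14  0.22] t 10.8 F [-0.1 -0.5 -3.6] open 11.9
shift cm (tool) [-34.23  -9.01  -1.33] turn [ 0.002  0.039 -0.001]
```

View pics/s6.png

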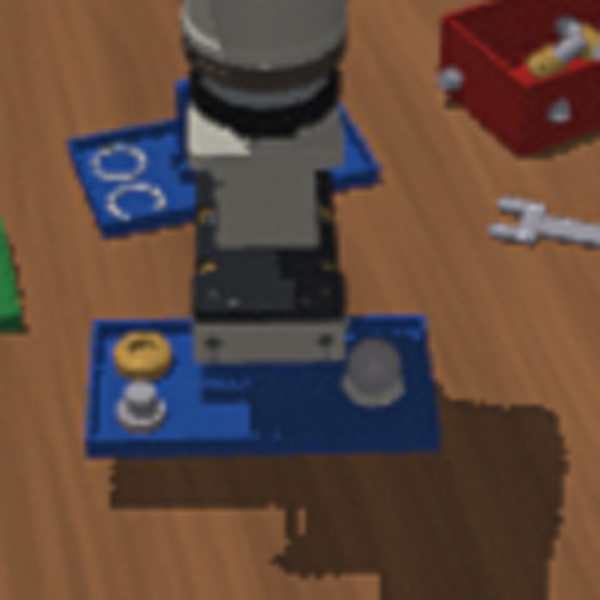

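Call:
play_rows(targets=[0, 0, 0, -0.4, -0.15, 0.1, 255, 0, 0, 0, -0.8, -0.3, 0.15, 255, 0, 0, 0, -1.2, -0.5, 0.25, 255, 0, 0, 0, -1.4, -0.6, 0.3, 255, 0, 0, 0, -1.4, -0.6, 0.3, 255, 0, 0, 0, -1.2, -0.5, 0.25, 255, 0, 0, 0, -0.8, -0.3, 0.15, 255, 0, 0, 0, -0.4, -0.15, 0.1, 255])

```text
clock: 11.85
tcp_pos: [442.7, 29.0, 109.7]
tool_rot: [0.549, 0.446, -0.448, -0.547]
wrist_force: [-2.0, 0.1, -2.7]
opening: 11.7
```

```bash
python3 - <<'E'
from h import *
go(385,-220,172,-.24+np.pi)
s=ctrl.get_image("side"); save("pics/s7.png",s["image"],(200,170,350,320),4)
E
```

```text
pos [442.7  29.  109.7] yawz 2.94 tilt [-0.0038 -0.0004] q [ 0.96  0.86 -1.47  2.13  0.98  1.15  0.37] t 11.85 F [-2.   0.1 -2.7] open 11.7
shift cm (tool) [-25.58  -6.13   0.66] turn [ 0.     0.038 -0.004]
```

View pics/s7.png

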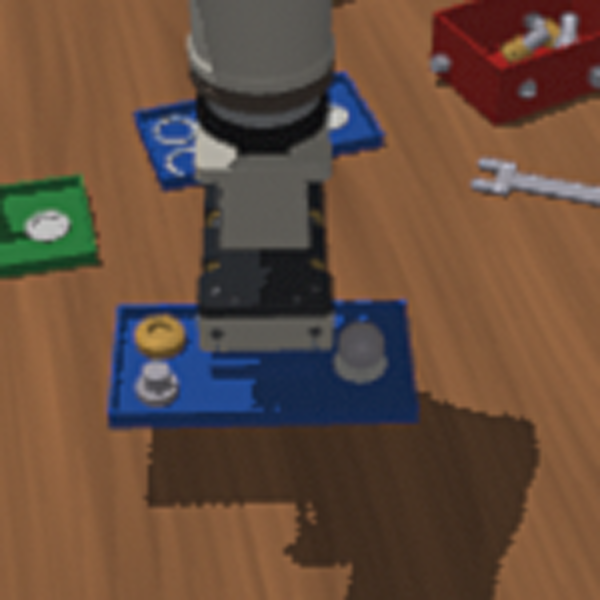

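Call:
play_rows(targets=[0, 0, 0, -0.4, 0, -0.08, 255, 0, 0, 0, -0.8, 0, -0.16, 255, 0, 0, 0, -1.2, 0, -0.24, 255, 0, 0, 0, -1.2, 0, -0.24, 255, 0, 0, 0, -0.8, 0, -0.16, 255, 0, 0, 0, -0.4, 0, -0.08, 255])

```text
clock: 12.65
tcp_pos: [442.6, -23.3, 109.6]
tool_rot: [0.549, 0.446, -0.448, -0.547]
wrist_force: [0.7, 0.0, -2.9]
opening: 11.9
```

```bash
python3 - <<'E'
from h import *
go(423.6,-230.2,169.4,-.24+np.pi)
E
```

```text
pos [442.6 -23.3 109.6] yawz 2.94 tilt [-0.004  0.   ] q [ 1.08  0.87 -1.48  2.13  0.98  1.16  0.48] t 12.65 F [ 0.7  0.  -2.9] open 11.9
shift cm (tool) [-20.68  -5.89  -2.27] turn [ 0.     0.039 -0.004]
```

Call:
play_rows(targets=[0, 0.005, 0, -0.4, 0, -0.04, 255, 0, 0.005, 0, -0.9, 0, -0.08, 255, 0, 0.005, 0, -1.3, 0, -0.1, 255, 0, 0.005, 0, -1.5, 0, -0.12, 255, 0, 0.005, 0, -1.5, 0, -0.12, 255, 0, 0.005, 0, -1.3, 0, -0.1, 255, 0, 0.005, 0, -0.9, 0, -0.08, 255, 0, 0.004, 0, -0.4, 0, -0.04, 255])

```text
clock: 13.65
tcp_pos: [430.4, -111.2, 109.9]
tool_rot: [0.558, 0.434, -0.436, -0.556]
wrist_force: [-0.6, 1.3, -2.9]
opening: 11.6
```

```bash
python3 - <<'E'
from h import *
go(423.6,-230.2,169.4,-.24+np.pi)
s=ctrl.get_image("side"); save("pics/s8.png",s["image"],(180,170,440,420),3)
E
```

```text
pos [ 430.4 -111.2  109.9] yawz 2.897 tilt [-0.0041 -0.0001] q [ 1.28  0.88 -1.48  2.13  0.99  1.17  0.63] t 13.65 F [-0.6  1.3 -2.9] open 11.6
shift cm (tool) [-11.73  -5.9   -2.22] turn [ 0.    -0.004 -0.004]
```

View pics/s8.png

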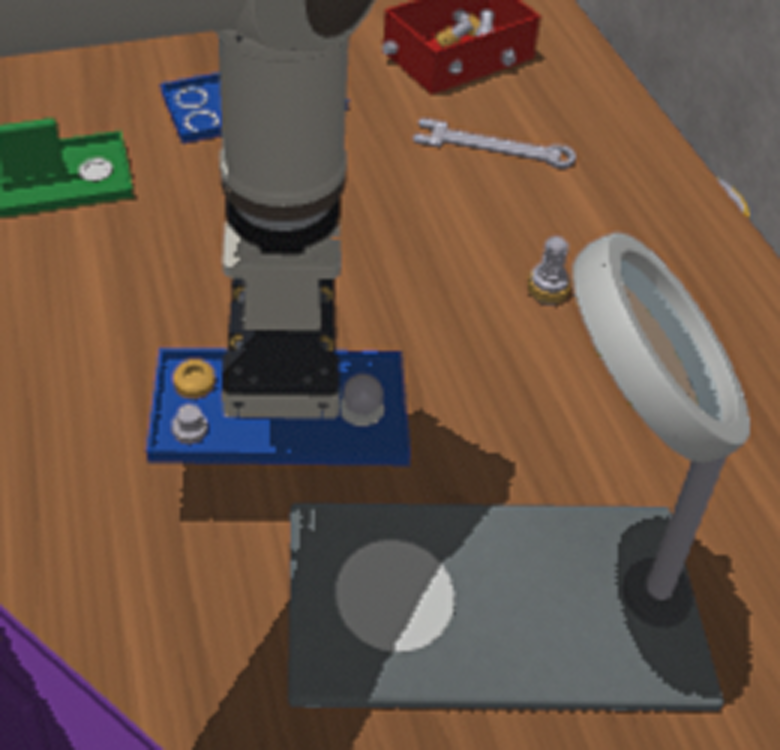

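Call:
play_rows(targets=[0, 0, 0, -0.5, -0.1, 0, 255, 0, 0, 0, -1.1, -0.2, 0, 255, 0, 0, 0, -1.7, -0.3, 0, 255, 0, 0, 0, -2.0, -0.4, 0, 255, 0, 0, 0, -2.0, -0.4, 0, 255, 0, 0, 0, -1.7, -0.3, 0, 255, 0, 0, 0, -1.1, -0.2, 0, 255, 0, 0, 0, -0.5, -0.1, 0, 255])

```text
clock: 14.7
tcp_pos: [403.7, -218.3, 131.8]
tool_rot: [0.557, 0.435, -0.438, -0.555]
wrist_force: [0.0, 0.2, -2.8]
opening: 11.9
```

```bash
python3 - <<'E'
from h import *
go(423.6,-230.2,169.4,-.24+np.pi)
E
```

```text
pos [ 403.7 -218.3  131.8] yawz 2.902 tilt [-0.0048 -0.0004] q [ 1.53  0.86 -1.5   2.08  0.95  1.2   0.92] t 14.7 F [ 0.   0.2 -2.8] open 11.9
shift cm (tool) [-0.7  -3.75 -2.21] turn [ 0.     0.    -0.005]
```

Call:
play_rows(targets=[0, 0, -0.002, -0.1, -0.2, -0.2, 255, 0, 0, -0.002, -0.1, -0.3, -0.4, 255, 0, 0, 0, -0.1, -0.4, -0.5, 255, 0, 0, 0, -0.1, -0.4, -0.5, 255, 0, 0, 0, -0.1, -0.4, -0.3, 255, 0, 0, 0, -0.1, -0.3, -0.1, 255, 0, 0, 0, 0, -0.2, 0, 255, 0, 0, 0, 0, 0, 0, 255])

```text
clock: 15.7
tcp_pos: [423.9, -227.7, 155.6]
tool_rot: [0.556, 0.438, -0.437, -0.555]
wrist_force: [-0.1, -0.1, -3.6]
opening: 11.9
```

```bash
python3 - <<'E'
from h import *
go(423.6,-230.2,169.4,-.24+np.pi)
s=ctrl.get_image("side"); save("pics/s9.png",s["image"],(180,150,440,420),2.8)
t=ctrl.get_image("top"); save("pics/t9.png",t["image"],(300,80,480,280),3)
E
```

```text
pos [ 423.9 -227.7  155.6] yawz 2.905 tilt [ 0.0004 -0.001 ] q [ 1.51  0.84 -1.5   2.01  0.91  1.23  0.97] t 15.7 F [-0.1 -0.1 -3.6] open 11.9
shift cm (tool) [-0.25 -1.38 -0.04] turn [0.001 0.004 0.   ]
```

View pics/s9.png

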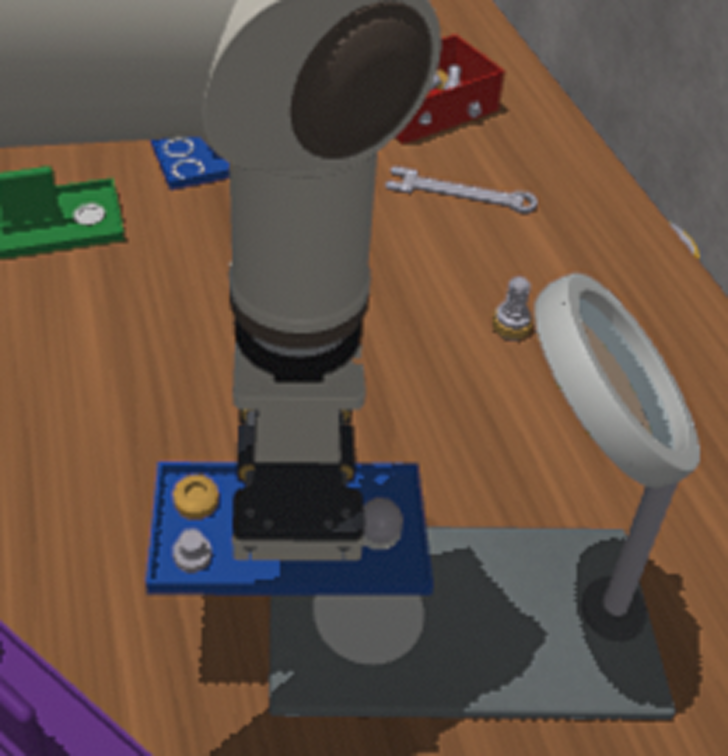

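View pics/t9.png

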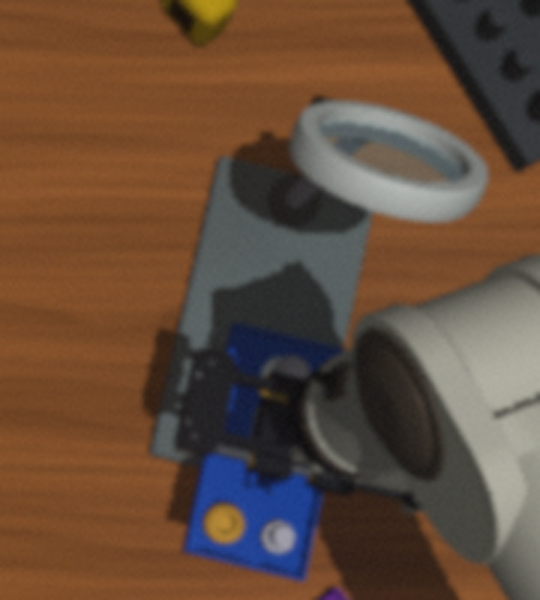

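Call:
play_rows(targets=[0, 0.001, 0, -0.05, -0.2, 0, 255, 0, 0.001, 0, -0.05, -0.3, 0, 255, 0, 0.001, 0, -0.05, -0.4, 0, 255, 0, 0, 0, -0.05, -0.3, 0, 255, 0, 0, 0, -0.05, -0.15, 0, 255, 0, 0, 0, 0, 0, 0, 255])

```text
clock: 16.55
tcp_pos: [422.8, -230.3, 169.9]
tool_rot: [0.556, 0.437, -0.436, -0.556]
wrist_force: [-0.1, -0.4, -2.7]
opening: 11.6
```

```bash
python3 - <<'E'
from h import *
go(423.6,-230.2,169.4,-.24+np.pi)
s=ctrl.get_image("side"); t=ctrl.get_image("top")
print("focus px: side",proj(s,[481.9,-244.5,150]),"top",proj(t,[481.9,-244.5,150]))
for p in(s,t): print([(np.round(d["point"],1).tolist(),round(d["score"],2)) for d in ctrl.look_for(p,"ball_center")[:3]])
f=proj(s,[481.9,-244.5,150]).astype(int); save("pics/s10.png",s["image"],(f[0]-50,f[1]-40,f[0]+50,f[1]+40),7); print(f)
f=proj(t,[481.9,-244.5,150]).astype(int); save("pics/t10.png",t["image"],(f[0]-50,f[1]-40,f[0]+50,f[1]+40),7); print(f)
w=ctrl.get_image("wrist"); save("pics/w10.png",w["image"],None,1.4)
E
```

```text
pos [ 422.8 -230.3  169.9] yawz 2.902 tilt [ 0.0002 -0.0006] q [ 1.52  0.8  -1.51  2.    0.86  1.23  1.01] t 16.55 F [-0.1 -0.4 -2.7] open 11.6
shift cm (tool) [ 0.03  0.05 -0.07] turn [0.001 0.    0.   ]
focus px: side [315.11167761 330.04001979] top [397.64521212 203.37474757]
[([315.9, 329.9], 0.58)]
[([398.3, 203.1], 0.41)]
[315 330]
[397 203]
```

View pics/s10.png

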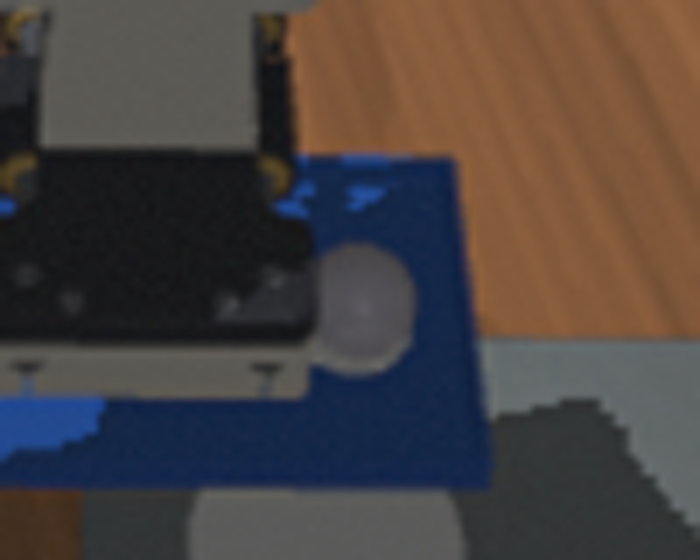

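View pics/t10.png

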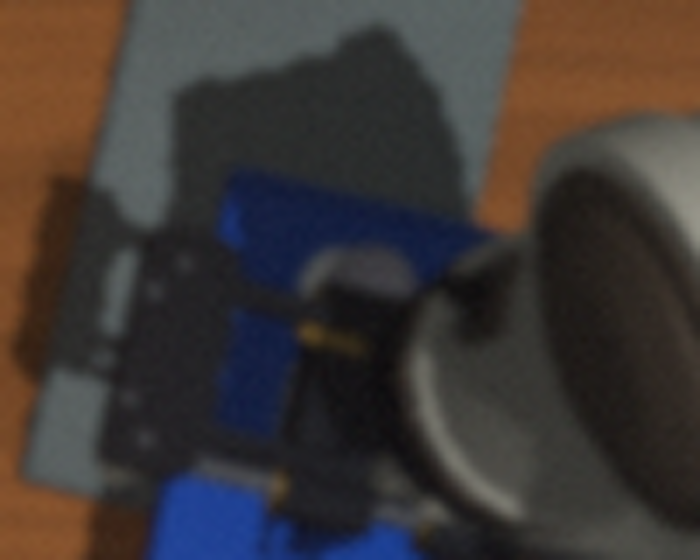

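View pics/w10.png

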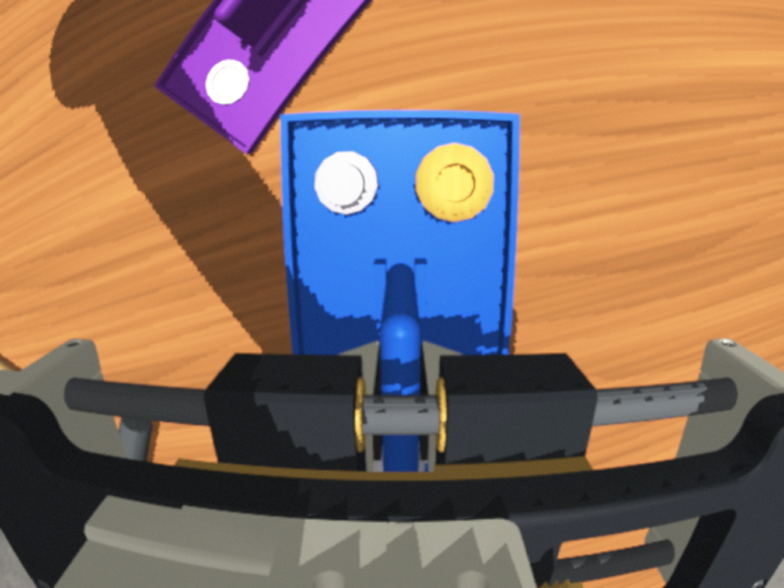

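```bash
python3 - <<'E'
from h import *
s=ctrl.get_image("side"); t=ctrl.get_image("top")
st=ctrl.observe(); tc=np.array(st["tcp_pos"]); a=-.24; c,sn=np.cos(a),np.sin(a)
ux=np.array([c,sn,0]); uy=np.array([-sn,c,0]); uz=np.array([0,0,1])
mid=tc-2*ux-38.4*uz
F=np.array([481.9,-244.5,150.])
K=6
def ov(p,n,box):
    im=cv2.resize(p["image"][box[1]:box[3],box[0]:box[2],::-1],None,fx=K,fy=K,interpolation=cv2.INTER_CUBIC)
    im=cv2.convertScaleAbs(im,alpha=1.7)
    P=lambda X: tuple(int(v) for v in ((proj(p,X)-box[:2]+.5)*K-.5))
    q=[mid+i*95*ux+j*48*uy+14*uz for i,j in((1,1),(1,-1),(-1,-1),(-1,1))]
    for i in range(4): cv2.line(im,P(q[i]),P(q[(i+1)%4]),(0,255,255),1)
    q=[mid+i*95*ux+j*48*uy for i,j in((1,1),(1,-1),(-1,-1))]
    for i in range(2): cv2.line(im,P(q[i]),P(q[i+1]),(0,200,0),1)
    b=mid+62*ux+19*uz
    vd=np.array(p["pose"])[:3,3]-b; r=foc(p)*15/np.linalg.norm(vd)*K
    cv2.circle(im,P(b),int(round(r)),(0,0,255),1)
    rr=[P(mid+62*ux+17*(np.cos(h)*ux+np.sin(h)*uy)+6*uz) for h in np.linspace(0,6.28,40)]
    cv2.polylines(im,[np.array(rr)],True,(255,0,255),1)
    cv2.drawMarker(im,P(F),(255,255,0),cv2.MARKER_CROSS,10,1)
    cv2.imwrite(n,im); print(n,"ball pred",b)
ov(s,"pics/s11.png",(245,270,365,370)); ov(t,"pics/t11.png",(345,150,465,250))
E
```

```text
pics/s11.png ball pred [ 481.02737937 -244.33024123  150.23004133]
pics/t11.png ball pred [ 481.02737937 -244.33024123  150.23004133]
```

View pics/s11.png

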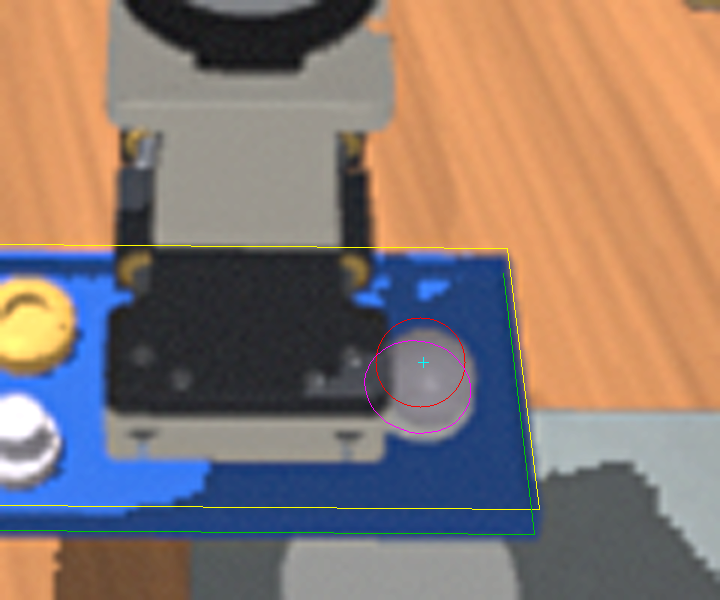

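View pics/t11.png

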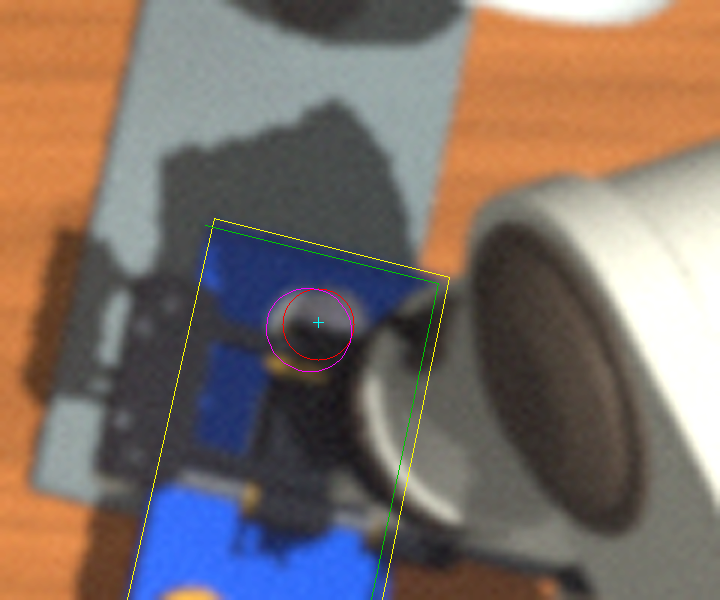

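```bash
python3 - <<'E'
from h import *
from scipy.ndimage import map_coordinates
s=ctrl.get_image("side"); t=ctrl.get_image("top")
tc=np.array(ctrl.observe()["tcp_pos"]); print(tc.round(1))
a=-.24; c,sn=np.cos(a),np.sin(a); ux=np.array([c,sn,0]); uy=np.array([-sn,c,0]); uz=np.array([0,0,1])
mid=tc-2*ux-38.4*uz
def edge(p,base,dirn,ts,lab):
    im=p["image"].astype(float); ch=im[...,2]/(im.sum(2)+1)   # blueness
    d=np.linspace(-14,14,113); out=[]
    for b in base:
        px=np.array([proj(p,b+k*dirn) for k in d]); v=map_coordinates(ch,[px[:,1],px[:,0]],order=1)
        g=np.gradient(np.convolve(np.pad(v,4,'edge'),np.ones(9)/9,'valid')); i=g.argmin(); out.append(d[i])
    print(lab,"offset mm along outward:",np.round(out,1),"med",np.median(out))
for p,n in((t,"top"),(s,"side")):
    edge(p,[mid+95*ux+j*uy+14*uz for j in np.arange(-30,41,8)],ux,None,n+" front(top rim)")
    edge(p,[mid+48*uy+i*ux+14*uz for i in np.arange(50,90,5)],uy,None,n+" left rim")
edge(s,[mid-48*uy+i*ux for i in np.arange(-60,90,10)],-uy,None,"side near bottom edge")
edge(t,[mid-95*ux+j*uy+14*uz for j in np.arange(-40,41,8)],-ux,None,"top rear rim")
edge(t,[mid-48*uy+i*ux+14*uz for i in np.arange(-85,-60,5)],-uy,None,"top right rim rear")
edge(t,[mid+48*uy+i*ux+14*uz for i in np.arange(-85,-50,5)],uy,None,"top left rim rear")
edge(s,[mid-95*ux+j*uy+14*uz for j in np.arange(-40,41,8)],-ux,None,"side rear rim")
E
```

```text
[ 422.8 -230.1  169.7]
top front(top rim) offset mm along outward: [-1.2 -1.  -0.5 -0.2  0.2  0.5 -1.2 -0.8 -0.2] med -0.5
top left rim offset mm along outward: [ -8.  -12.8  -8.2  -9.5   1.2   2.5   3.2   2.2] med -3.375
side front(top rim) offset mm along outward: [-1.2 -0.8 -0.2 -0.8 -0.5 -1.  -0.5 -1.2 -0.8] med -0.75
side left rim offset mm along outward: [-1.8 -4.  -1.8 -1.5 -1.5 -1.5 -3.8 -3.8] med -1.75
side near bottom edge offset mm along outward: [0.8 2.2 2.2 2.2 2.2 2.2 2.2 2.  1.8 0.2 0.2 0.  1.5 1.5 0. ] med 1.75
top rear rim offset mm along outward: [1.2 1.  0.8 0.5 0.2 1.2 1.8 1.5 1.2 1.  0.8] med 1.0
top right rim rear offset mm along outward: [0.8 2.  1.  2.2 3.2] med 2.0
top left rim rear offset mm along outward: [ 0.8 -0.2  0.8  1.8  2.8  1.8  2.8] med 1.75
side rear rim offset mm along outward: [-1.5 -1.  -0.8 -1.2 -0.8 -1.5 -1.  -0.5 -1.2 -0.8 -1.8] med -1.0
```

The rim edges put the tray within about 1 mm of where it should be in both cameras, once each camera's own offset on the disc is allowed for. The ball is in its pocket, the tray is level and the force is steady, so I'm handing in.

```bash
python3 - <<'E'
from h import *
go(423.6,-230.2,169.4,-.24+np.pi)
print(ctrl.hand_in())
E
```

```text
pos [ 422.8 -230.1  169.7] yawz 2.902 tilt [ 0.0007 -0.0003] q [ 1.52  0.8  -1.51  2.    0.86  1.23  1.01] t 17.0 F [ 0.4  0.7 -3.2] open 11.7
shift cm (tool) [ 0.01  0.03 -0.08] turn [0.    0.001 0.001]
the job is handed in; nothing more can be done
None
```

I picked up the full blue tray by its middle grip and carried it level to the magnifier. I handed it in at 17.0 s, still held in the air with the ball in its pocket. The arm reported no verdict.

**Last checks**
- **Ball position:** the arm's readings put the ball's centre at about (481, -244, 150) mm. The focus I measured is (482, -244.5, 150) mm, so they agree to about 1 mm.
- **Tray:** it was level to within 0.001 rad, the grip opening was 11.7 mm on the 12 mm blade, and the weight held steady at about 3 N.
- **Rest of the bench:** nothing was knocked along the way. The spanner, hose fitting and magnifier look unmoved in the side views. The empty tray was only partly visible there, but nothing came near it.

**What disagreed**
- **Cameras:** the two fixed cameras differ by about 3 mm in y on the disc and I used their average. Against each camera's own view of the disc, the tray edges fit to 1–2 mm.
- **Ball in the pocket:** by eye in the side picture, the ball may sit about 2 mm off the middle of its pocket, within its normal play. In the top view it was partly hidden by the gripper.
- **Joint limits:** joint 7 came close to its limit above the tray (-2.48 of -2.57), so I turned the gripper half a turn for the grasp. Joint 3 ended near its limit at -1.51 of -1.54, still in range.
- **Approach to the lens:** most of the way in was sideways over the base. Only the last 2 cm or so was with the ball end leading.

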